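Show the hidden mark to the overhead camera with an inspection mirror

TASK

Pick up the middle-sized of the three inspection mirrors on the mat (the one with the 36 mm disc) by its handle and hold it, face up, in the air under the camera of the inspection stand, its disc centred on the camera's line of sight 90 mm above the bench and angled so that the camera sees the ring-and-cross mark on the side of the workpiece in the middle of the mirror. Finish while holding it there, still and gripped, free of the stand and the workpiece. Leave the other two mirrors and the transformer, battery and marker pen where they are, and do not knock the stand or the workpiece.

Things in the scene. Friction and masses are not known exactly. Their poses are not given: they have to be found in the camera images.
- mirror_mid: The right mirror: middle one of three alike but for the round disc; disc 36 mm in diameter, 6 thick. Lies face up: flat-sided black handle 100 long, 14 wide, 18 high, then a 6 mm stem to the disc. Origin: underside of the handle, at its middle; +x along the handle to the disc, +z the way the face looks. 50 to 100 g, balanced within 20 mm of the origin.
- mirror_mid_face (a point): Centre of the 36 mm reflecting face: 170 mm from the mirror's origin along +x, 12 mm up. Axes as the mirror's, z is the normal of the face. The pictures show no true reflection: work from geometry (the normal must halve the angle between the ways to lens and mark).
- mirror_small: Look-alike with a 26 mm disc, to be left alone; made otherwise like the right one, its origin and axes too.
- mirror_large: Look-alike with a 48 mm disc, to be left alone; made otherwise like the right one, its origin and axes too.
- stand: Fixed stand: round grey base 250 in diameter, 10 thick, cross at its centre; 16 mm mast 106 mm behind it (+x), boom at 305 mm height, black camera (36 in diameter, top 332 mm up) looking straight down on the cross. The front (-x) is open: bring the mirror in from there, handle to the front. Origin: bench level, centre of the base; x to the mast, z up.
- lens (a point): The camera's lens, on the stand's centre line, 270 mm above the bench, looking straight down.
- sight (a point): The place for the centre of the mirror face: in the air on the stand's centre line, 90 mm above the bench, 180 mm under the lens.
- workpiece: Fixed workpiece on the left (+y) part of the base, bearing varies: grey ribbed block 54 wide, 30 deep, 60 high (130 to 195 mm above the bench) on a 14 mm post; its upright inner face looks at the centre line from 100 mm away. Origin: bench level on the stand's centre line; +x points level to the block, z up.
- mark (a point): The mark: centre of a raised ring with a cross, 27 mm in diameter, on the workpiece's inner face, 100 mm from the centre line and 160 mm above the bench.
- aim (a point): A direction for the mirror, at the sight point: its z axis halves the angle between the ways from the sight point to the lens and to the mark (27.5 degrees off vertical, leaning to the workpiece). The mirror face's normal must lie along it; the turn about it is free.
- mat: Grey mat 260 x 270, 4 thick, fixed on the bench; the three mirrors lie side by side on it, handles towards the robot, in any order, about 85 mm apart. Origin: centre of its underside.
- smps_trafo: Bystander: small black transformer 32x32x22, loose.
- battery: Bystander: dark battery 27x49x18, loose.
- marker: Bystander: marker pen 17x135x16, loose.

How it is judged:
By the outcome, as a careful person would: the job done as asked, in the order asked, and still so for the second after the job is handed in, while the arm keeps its last pose, push and grip.
It also fails if it takes over 48 s, if anything falls off the work surface, if the arm or the gripper's body presses on something with over 40 N, if the wrist force passes 120 N, or if a joint passes its speed limit or range.

ROBOT

A 7-joint arm with a two-finger parallel gripper is mounted at the origin on a cart in front of the work surface, level with it; the furniture and walls round the work are solid. World frame = base frame: x ahead of the robot, y to its left, z up, the work surface at z = 0. Lengths are in m, angles in rad, forces in N, time in s.
With the tool pointing down it reaches from about 0.4 to 0.85 m from the base axis. Payload 10.4 kg.
Tool frame: the origin (TCP) lies at the very end of the fingers, on their centre line; the grasp point (between the pads) lies r.tcp_to_grasp behind it (r.tcp_to_grasp is the distance from the TCP to the grasp point, in m); z points along the fingers, y is the line along which they close (so a half turn about z gives the same grasp; the last joint's range is limited). The gripper opens to 87 mm and grips with 3 to 60 N. Pads are 19 mm wide; open, the fingers measure 117 mm over their backs; the gripper's body (75 mm by 190 mm) begins 51 mm behind the grasp point.
Start: joints at [-1.264, 0.332, -0.065, 1.46, 0.022, 1.35, -0.088], TCP at [0.202, 0.591, 0.223] pointing down, gripper open.
Joint ranges: [-2.6, 2.6], [-0.5, 2.12], [-1.47, 1.34], [0.16, 2.42], [-1.27, 4.41], [0.06, 2.06], [-2.6, 2.6]. Speed limits (rad/s): [2.22, 2.22, 2.79, 2.79, 3.14, 3.14, 3.14].

INTERFACE

Orientations are given as a unit quaternion [x, y, z, w].
In Python, from bench import monitor, cams, ticket, r gives the robot as it stands.
- The arm moves only by the shell command python3 -m crank 'ROWS' [OPENING] [FORCE]. ROWS is a JSON object whose one key "steps" holds a list of rows, each a list of 2 entries, a list of its own where there are three numbers: the shift along the world's x, y, z in units of 25 mm (1.0 is 25 mm), then the turn, a rotation vector about the world's x, y, z in units of 5 degrees (1.0 is 5 degrees). In form: {"steps": [[[x, y, z], [ax, ay, az]], ...]}. A call has 1 to 10 rows; each row shifts and turns the commanded pose from where the row before left it; what a row does not reach is not made up. A row lasts 1/12 s, in which the tool goes at most 41.7 mm and 7.16 degrees, less where a joint would pass 70% of its speed; a pose out of reach is approached as far as the arm can. A call is refused whole if a number of a shift passes 1 or a number of a turn 1, either way. A call with a gripper value outside its range is refused whole. OPENING is the finger opening in mm, from 0 to 87, set as the call begins (- or left out, the last holds). The fingers move at their own pace and stop on an object; FORCE is the grip in N (left out, the last holds). Time passes only in rows, so rows that do not move let the fingers close. It gives the time, the measured TCP pose, the force, the opening and the grip force at its end, in the units of the state.
- monitor.read_state(): the state, without advancing time (a new reading comes with each control period).
- cams.camera(name): name is "scene" or "top"; returns a dict with "pixels" (480x640x3 uint8, blue, green, red), "z_map" (480x640 float32, m along the optical axis (not along the pixel's ray), 0 where there is no reading), "vfov" (degrees; the focal length in pixels is half the picture's height over the tangent of half this angle, whatever the lens; pixels are square), "cx", "cy" (the principal point, pixels), "T" (4x4, takes a point from camera to world coordinates). Camera axes: x right, y up, looking along -z (the intrinsics and any distortion apply to the point x, -y, -z); pixel columns grow to the right and rows downward; lengths in m; the calibration is good to about 2 mm. A picture is of the moment at which its call begins.
- ticket.close_job(): hands the job in; it is judged then, once.
The state is a dict: "time": time; "joint_positions": joint angles; "joint_vel": joint speeds; "joint_torque": joint torques, N m; "ee_pos": TCP position; "eef_rot": TCP orientation; "ft_force": force on the tool from outside, world axes, zero at the start; "torque": the same for the moment, N m; "width": finger opening in m; "grip_force": force on a finger pad.
Only numpy, scipy, OpenCV 4.12 (cv2) and the standard library are available. Lean on these libraries where they do the work, as an engineer would, in place of code of your own. Each camera call takes 0.05 s, during which the arm holds its last target. There are 200 camera calls.

## Working session

There is one attempt and no reset: what is moved stays moved. The work goes in short steps, Python scripts to look and compute and a shell command to move; the robot and the scene stay as the last step left them, time stands still between calls to the robot, and variables do not carry over. Pictures are saved under pics/ and viewed, at most 10 in all, crops included, and the job is handed in when it is done.

```bash
ls; mkdir -p pics; cat > h.py <<'E'
import numpy as np, cv2
from bench import monitor, cams, ticket, r
def ray(c,u,v):
    f=240/np.tan(np.radians(c['vfov']/2)); 
    d=np.array([(u-c['cx'])/f,-(v-c['cy'])/f,-1.]); return c['T'][:3,3],c['T'][:3,:3]@d
def pt(c,u,v):
    o,d=ray(c,u,v); return o+d*c['z_map'][int(round(v)),int(round(u))]
def atz(c,u,v,z):
    o,d=ray(c,u,v); return o+d*(z-o[2])/d[2]
E
python3 - <<'E'
from h import *
np.set_printoptions(precision=4,suppress=True)
for n in ['scene','top']:
    c=cams.camera(n); cv2.imwrite(f'pics/{n}0.png',c['pixels']); np.savez(f'{n}0.npz',**{k:v for k,v in c.items()})
    print(n,c.keys(),c['vfov'],c['cx'],c['cy'],c['T'])
print(monitor.read_state(), r.tcp_to_grasp)
E
```

```text
pics
scene dict_keys(['pixels', 'z_map', 'vfov', 'cx', 'cy', 'T']) 51.58417256049748 320.75389792895237 241.72401526598193 [[ 0.8011  0.3084 -0.5129 -0.167 ]
 [-0.5985  0.4156 -0.6849 -0.9322]
 [ 0.0019  0.8556  0.5176  0.8337]
 [ 0.      0.      0.      1.    ]]
top dict_keys(['pixels', 'z_map', 'vfov', 'cx', 'cy', 'T']) 54.262087601901385 320.5498344876152 241.29268937622732 [[ 0.0197  0.9964 -0.0824  0.3635]
 [-0.9998  0.0203  0.0057 -0.0264]
 [ 0.0074  0.0822  0.9966  1.5175]
 [ 0.      0.      0.      1.    ]]
{'time': 0.1, 'joint_positions': array([-1.2636,  0.3328, -0.0647,  1.4608,  0.0216,  1.3499, -0.0885]), 'joint_vel': array([-0.0006, -0.002 , -0.0001, -0.0013,  0.0006, -0.0007,  0.0003]), 'joint_torque': array([  0.0014, -62.4542,   0.0244, -39.0721,  -0.0614,   0.0365,
         0.0001]), 'ee_pos': array([0.2023, 0.591 , 0.2218]), 'eef_rot': array([ 0.1641,  0.9864, -0.0006, -0.0001]), 'ft_force': array([-0.0268,  0.134 , -0.4311]), 'torque': array([ 0.003 ,  0.0049, -0.0455]), 'grip_force': 0.0, 'width': 0.08733928933262207} 0.0187
```

View pics/scene0.png

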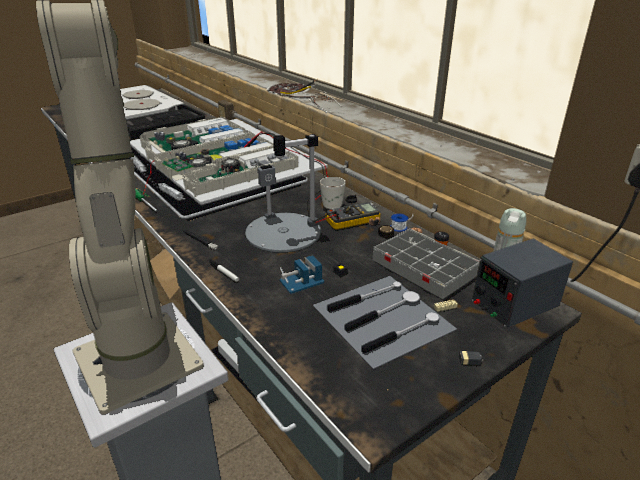

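View pics/top0.png

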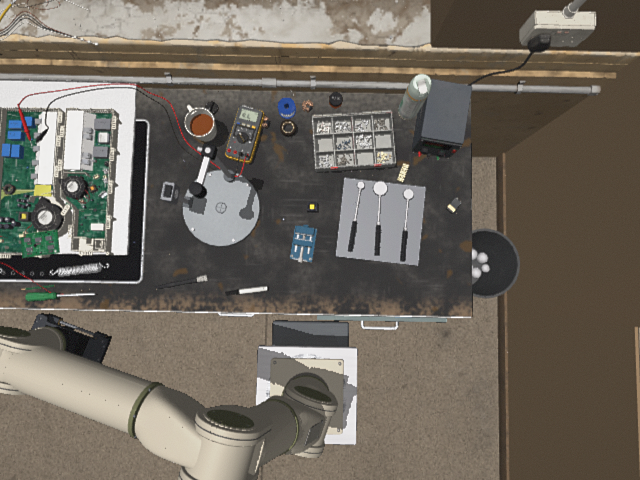

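The scene view shows the stand at about (285,230) with the three mirrors on the mat near (380,315). The top view shows disc centres near (361,185) small, (381,188) large and (408,194) mid, and the stand centre near (221,208). I'll enlarge both views.

```bash
python3 - <<'E'
from h import *
t=cv2.imread('pics/top0.png'); s=cv2.imread('pics/scene0.png')
R=lambda i,x,y,w,h,k:cv2.resize(i[y:y+h,x:x+w],None,fx=k,fy=k,interpolation=cv2.INTER_CUBIC)
# top row: mat (top view) and stand (top view), 4x, 100x75->400x300
cv2.imwrite('pics/c1.png',np.vstack([np.hstack([R(t,340,175,80,60,5),R(t,180,140,80,60,5)]),np.hstack([R(t,340,215,80,60,5),R(t,180,190,80,60,5)])]))
cv2.imwrite('pics/c2.png',np.hstack([R(s,345,300,100,150,4),R(s,240,125,100,150,4)]))
E
```

```text
(no output)
```

View pics/c1.png

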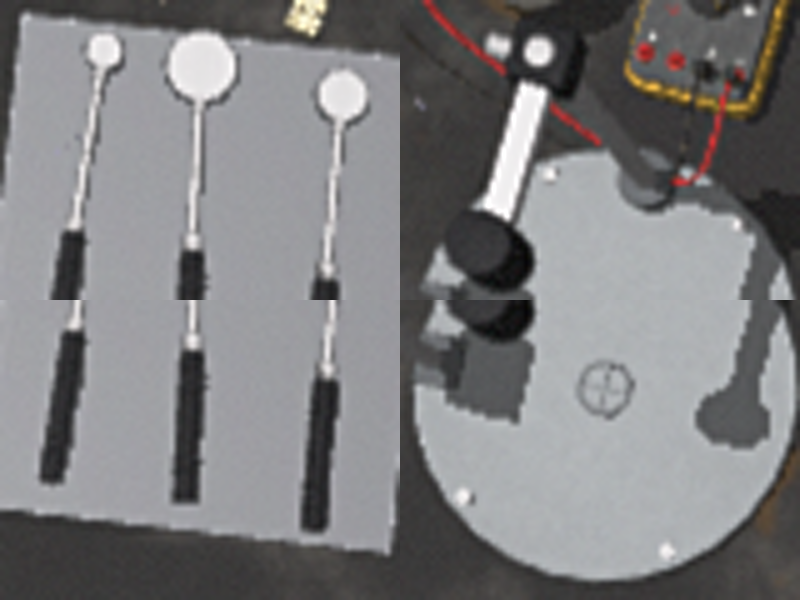

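View pics/c2.png

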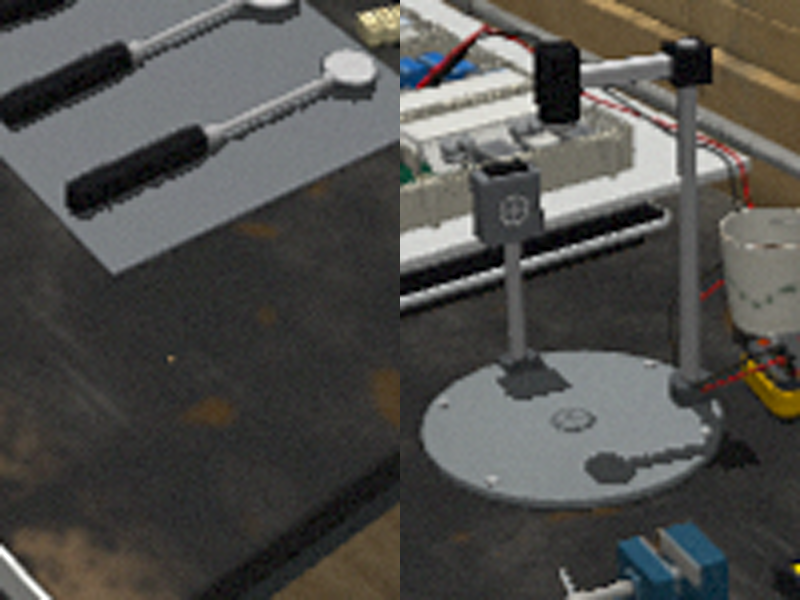

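Top-view readings: the mid disc is at (408.0,193.8), its handle ends are at (404.8,230.2) and (402.2,260.6), and the cross is at (220.6,207.2). Scene readings: disc (432.3,317.2), cross (283.1,229.6), mark (268.1,177.2). The mid mirror is the rightmost one in the top view.

```bash
python3 - <<'E'
from h import *
np.set_printoptions(precision=4,suppress=True)
t=dict(np.load('top0.npz'));s=dict(np.load('scene0.npz'))
def tri(a,b):
    o1,d1=ray(t,*a);o2,d2=ray(s,*b); k=np.linalg.lstsq(np.c_[d1,-d2],o2-o1,rcond=None)[0]
    p,q=o1+k[0]*d1,o2+k[1]*d2; return (p+q)/2,np.linalg.norm(p-q)
print('disc',tri((408,193.8),(432.3,317.2)),pt(t,408,193.8),pt(s,432.3,317.2))
print('cross',tri((220.6,207.2),(283.1,229.6)),pt(t,220.6,207.2),pt(s,283.1,229.6))
for p in [(404.8,230.2),(403.5,245.4),(402.2,260.6)]: print('handle',atz(t,*p,.022),pt(t,*p))
print('mark',pt(s,268.1,177.2))
print('mat',pt(t,385,230),pt(s,355,312))
# segmentation of stand items from depth clouds
for n,c in (('t',t),('s',s)):
    v,u=np.mgrid[0:480,0:640]; f=240/np.tan(np.radians(c['vfov']/2))
    d=np.stack([(u-c['cx'])/f,-(v-c['cy'])/f,-np.ones_like(u,float)],-1)
    P=d@c['T'][:3,:3].T*c['z_map'][...,None]+c['T'][:3,3]; P[c['z_map']==0]=np.nan
    C=pt(t,220.6,207.2); near=np.hypot(P[...,0]-C[0],P[...,1]-C[1])<.19
    cam=P[near&(P[...,2]>.32)&(P[...,2]<.34)]; print(n,'camtop',len(cam),np.median(cam,0),np.ptp(cam,0))
    blk=P[near&(P[...,2]>.135)&(P[...,2]<.2)&(np.hypot(P[...,0]-C[0],P[...,1]-C[1])>.09)&(P[...,1]>C[1]+.03)]; print(n,'blk',len(blk),blk.min(0),blk.max(0))
    base=P[near&(P[...,2]>.006)&(P[...,2]<.014)]; 
    x=P[near&(P[...,2]>.005)&(P[...,2]<.016)]
    print('base fit', (np.percentile(x,1,0)+np.percentile(x,99,0))/2, np.ptp(x,0))
    top=blk[blk[:,2]>.18]; print('top blk',np.median(top,0) if len(top) else 0)
    h=np.hypot(P[...,0]-pt(t,403.5,245.4)[0],P[...,1]-pt(t,403.5,245.4)[1])<.07
    H=P[h&(P[...,2]>.016)&(P[...,2]<.03)]
    m=H.mean(0);w,V=np.linalg.eigh(np.cov(H[:,:2].T)); print('handle',len(H),np.median(H,0),V[:,1],np.ptp((H[:,:2]-m[:2])@V,0))
E
```

```text
disc (array([ 0.6486, -0.3164,  0.0161]), np.float64(0.000996933748327516)) [ 0.649  -0.3168  0.012 ] [ 0.6432 -0.321   0.022 ]
cross (array([0.5921, 0.2906, 0.0132]), np.float64(0.0001563356702630313)) [0.5931 0.2921 0.006 ] [0.5862 0.2809 0.0197]
handle [ 0.5284 -0.3051  0.022 ] [ 0.5284 -0.305   0.0224]
handle [ 0.4794 -0.3012  0.022 ] [ 0.479  -0.3003  0.0267]
handle [ 0.4305 -0.2973  0.022 ] [ 0.4306 -0.2976  0.0202]
mark [0.6048 0.3908 0.1632]
mat [ 0.5297 -0.2439  0.0047] [ 0.5141 -0.1728  0.0045]
t camtop 228 [0.5971 0.2835 0.3295] [0.1343 0.0585 0.0166]
t blk 334 [0.5798 0.3877 0.135 ] [0.6355 0.4283 0.1998]
base fit [0.5918 0.2864 0.0104] [0.3705 0.3735 0.011 ]
top blk [0.608  0.4057 0.1907]
handle 136 [ 0.4822 -0.3022  0.0201] [-0.9966  0.0829] [0.0152 0.1166]
s camtop 136 [0.5917 0.2778 0.3265] [0.1369 0.0573 0.0177]
s blk 341 [0.577  0.3822 0.1351] [0.6358 0.4252 0.1998]
base fit [0.5905 0.2888 0.0105] [0.366  0.3784 0.011 ]
top blk [0.6026 0.3988 0.1918]
handle 263 [ 0.4803 -0.3044  0.0234] [-0.9967  0.0811] [0.0186 0.1202]
```

Everything is consistent: the face is at about (0.6486,-0.3165,0.016), the mirror heads about -4.7°, its origin is about (0.479,-0.3026), the stand centre is about (0.592,0.2905) and the workpiece bears about 83°. The grasp needs a yaw of about +14°, and the final pose is a roll of about -27.5° around the mirror's axis. I'm moving to the mat now, passing in front of the stand.

```bash
python3 -m crank '{"steps": [[[0.6,-1,0.1],[0,0,0.28]],[[0.6,-1,0.1],[0,0,0.28]],[[0.6,-1,0.1],[0,0,0.28]],[[0.6,-1,0.1],[0,0,0.28]],[[0.6,-1,0.1],[0,0,0.28]],[[0.6,-1,0.1],[0,0,0.28]],[[0.6,-1,0.1],[0,0,0.28]],[[0.6,-1,0.1],[0,0,0.28]],[[0.6,-1,0.1],[0,0,0.28]],[[0.6,-1,0.1],[0,0,0.28]]]}' 60
```

```text
time: 0.93
ee_pos: [0.3528, 0.3399, 0.2475]
eef_rot: [0.042, 0.999, -0.0, -0.0]
ft_force: [0.4, 0.3, 0.7]
width: 0.0598
grip_force: 0.0
```

```bash
python3 -m crank '{"steps": [[[0.2,-1,0],[0,0,0]],[[0.2,-1,0],[0,0,0]],[[0.2,-1,0],[0,0,0]],[[0.2,-1,0],[0,0,0]],[[0.2,-1,0],[0,0,0]],[[0.2,-1,0],[0,0,0]],[[0.2,-1,0],[0,0,0]],[[0.2,-1,0],[0,0,0]],[[0.2,-1,0],[0,0,0]],[[0.2,-1,0],[0,0,0]]]}' 45
python3 -m crank '{"steps": [[[0.2,-1,0],[0,0,0]],[[0.2,-1,0],[0,0,0]],[[0.2,-1,0],[0,0,0]],[[0.2,-1,0],[0,0,0]],[[0.2,-1,0],[0,0,0]],[[0.2,-1,0],[0,0,0]],[[0.2,-1,0],[0,0,0]],[[0.2,-1,0],[0,0,0]],[[0.2,-1,0],[0,0,0]],[[0.2,-1,0],[0,0,0]]]}'
```

```text
time: 1.77
ee_pos: [0.4023, 0.09, 0.2474]
eef_rot: [0.043, 0.999, 0.0, -0.0]
ft_force: [-0.1, 0.2, -0.7]
width: 0.045
grip_force: 0.0
time: 2.6
ee_pos: [0.4523, -0.1599, 0.2475]
eef_rot: [0.043, 0.999, 0.0, 0.0]
ft_force: [1.2, 0.1, -1.0]
width: 0.0449
grip_force: 0.0
```

```bash
python3 -m crank '{"steps": [[[0.17,-0.95,-0.5],[0,0,0]],[[0.17,-0.95,-0.5],[0,0,0]],[[0.17,-0.95,-0.5],[0,0,0]],[[0.17,-0.95,-0.5],[0,0,0]],[[0.17,-0.95,-0.5],[0,0,0]],[[0.17,-0.95,-0.5],[0,0,0]],[[0,0,-0.5],[0,0,0]],[[0,0,-0.5],[0,0,0]],[[0,0,0],[0,0,0]]]}'
python3 - <<'E'
from h import *
s=monitor.read_state(); from scipy.spatial.transform import Rotation as R
print(s['ee_pos'],R.from_quat(s['eef_rot']).as_matrix().round(4),s['joint_positions'])
E
```

```text
time: 3.35
ee_pos: [0.4767, -0.2998, 0.1448]
eef_rot: [0.043, 0.999, 0.001, -0.002]
ft_force: [-0.5, 0.1, -0.3]
width: 0.0449
grip_force: 0.0
[ 0.47665494 -0.29981001  0.14484264] [[-0.9964  0.0852 -0.0039]
 [ 0.0852  0.9964  0.0017]
 [ 0.0041  0.0014 -1.    ]] [-0.23168689  0.33564197  0.86061132  1.7612637  -0.27326518  1.17469526
  2.19473081]
```

```bash
python3 -m crank '{"steps": [[[0.08,-0.1,-0.5],[0,0,0]],[[0,0,-1],[0,0,0]],[[0,0,-1],[0,0,0]],[[0,0,-0.9],[0,0,0]],[[0,0,-0.5],[0,0,0]],[[0,0,-0.4],[0,0,0]],[[0,0,-0.3],[0,0,0]],[[0,0,0],[0,0,0]]]}' 45
python3 - <<'E'
from h import *
c=cams.camera('top');s=cams.camera('scene')
R=lambda i,x,y,w,h,k:cv2.resize(i[y:y+h,x:x+w],None,fx=k,fy=k,interpolation=cv2.INTER_CUBIC)
cv2.imwrite('pics/g1.png',np.hstack([R(c['pixels'],340,170,100,125,4),R(s['pixels'],340,265,100,125,4)]))
E
```

```text
time: 4.02
ee_pos: [0.4798, -0.3032, 0.0319]
eef_rot: [0.042, 0.999, 0.0, -0.0]
ft_force: [0.0, -0.4, -0.4]
width: 0.0448
grip_force: 0.0
```

View pics/g1.png

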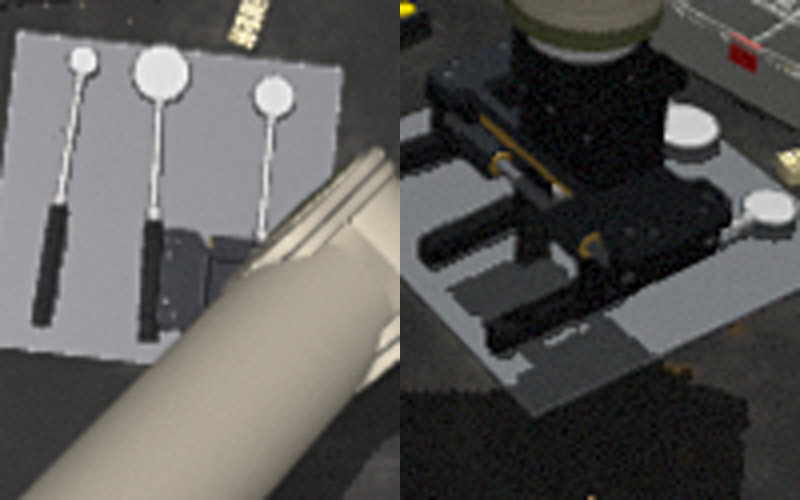

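The right crop shows the fingers astride the mid handle at about (600,280), with the neighbouring handle at (450,235) clear. Next I lower by 24 mm and close.

```bash
python3 -m crank '{"steps": [[[0,0,-0.4],[0,0,0]],[[0,0,-0.4],[0,0,0]],[[0,0,-0.18],[0,0,0]],[[0,0,0],[0,0,0]]]}'
python3 -m crank '{"steps": [[[0,0,0],[0,0,0]],[[0,0,0],[0,0,0]],[[0,0,0],[0,0,0]],[[0,0,0],[0,0,0]],[[0,0,0],[0,0,0]],[[0,0,0],[0,0,0]],[[0,0,0],[0,0,0]],[[0,0,0],[0,0,0]]]}' 0 45
```

```text
time: 4.45
ee_pos: [0.4791, -0.3032, 0.0067]
eef_rot: [0.043, 0.999, 0.0, -0.001]
ft_force: [-0.5, 0.5, 0.4]
width: 0.0451
grip_force: 0.0
time: 5.12
ee_pos: [0.48, -0.3037, 0.0082]
eef_rot: [0.043, 0.999, 0.0, 0.0]
ft_force: [0.1, 0.0, 2.3]
width: 0.0136
grip_force: 45.0
```

```bash
python3 -m crank '{"steps": [[[0,0,0.4],[0,0,0]],[[0,0,0.8],[0,0,0]],[[0,0,1],[0,0,0]],[[0,0,1],[0,0,0]],[[0,0,1],[0,0,0]],[[0,0,1],[0,0,0]],[[0,0,1],[0,0,0]],[[0,0,0.6],[0,0,0]],[[0,0,0],[0,0,0]],[[0,0,0],[0,0,0]]]}'
python3 - <<'E'
from h import *
from scipy.spatial.transform import Rotation as R
np.set_printoptions(precision=4,suppress=True)
q=monitor.read_state();print(q['ee_pos'],R.from_quat(q['eef_rot']).as_matrix())
for n in('top','scene'):
    c=cams.camera(n); cv2.imwrite(f'pics/{n}2.png',c['pixels']); np.savez(f'{n}2.npz',**c)
    # expected pixel of disc
    p=np.linalg.inv(c['T'])@np.r_[.6486,-.3165,.016+q['ee_pos'][2]-.0075,1]; f=240/np.tan(np.radians(c['vfov']/2))
    u,v=int(c['cx']-f*p[0]/p[2]),int(c['cy']+f*p[1]/p[2]); print(n,u,v)
    i=c['pixels'][v-25:v+25,u-25:u+25]; cv2.imwrite(f'pics/{n}2c.png',cv2.resize(i,None,fx=8,fy=8,interpolation=cv2.INTER_CUBIC))
    
a=np.hstack([cv2.imread('pics/top2c.png'),cv2.imread('pics/scene2c.png')]);cv2.imwrite('pics/l.png',a)
E
```

```text
time: 5.95
ee_pos: [0.4801, -0.3038, 0.1789]
eef_rot: [0.043, 0.999, 0.0, 0.001]
ft_force: [0.5, 0.3, -1.1]
width: 0.0136
grip_force: 45.0
[ 0.4801 -0.3038  0.1789] [[-0.9964  0.0853  0.0016]
 [ 0.0853  0.9964 -0.0001]
 [-0.0016  0.0001 -1.    ]]
top 419 182
scene 440 260
```

View pics/l.png

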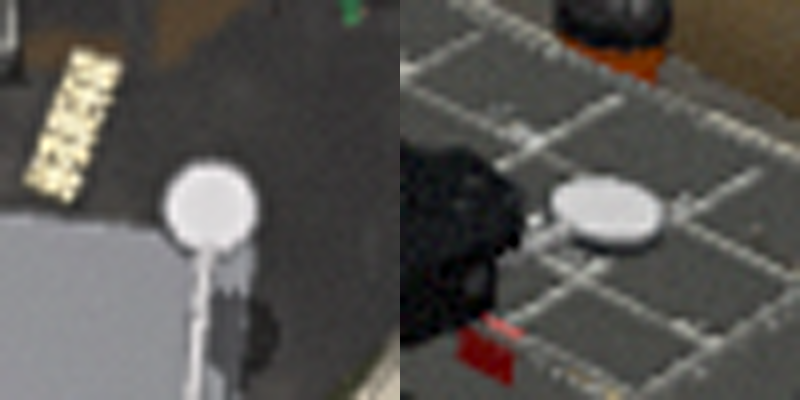

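The lifted disc shows at top (419.8,182.4) and scene (440.5,260.6).

```bash
cat > plan.py <<'E'
from h import *
from scipy.spatial.transform import Rotation as R
np.set_printoptions(precision=4,suppress=True)
def tri(t,s,a,b):
    o1,d1=ray(t,*a);o2,d2=ray(s,*b); k=np.linalg.lstsq(np.c_[d1,-d2],o2-o1,rcond=None)[0]
    p,q=o1+k[0]*d1,o2+k[1]*d2; return (p+q)/2,np.linalg.norm(p-q)
E
python3 - <<'E'
from plan import *
t=dict(np.load('top2.npz'));s=dict(np.load('scene2.npz'))
F,e=tri(t,s,(419.8,182.4),(440.5,260.6)); print('face',F,e)
T=np.array([.4801,-.3038,.1789]); Rt=np.array([[-.9964,.0853,0],[.0853,.9964,0],[0,0,-1.]])
print('rel',F-T, 'len',np.linalg.norm((F-T)[:2]),'yaw',np.degrees(np.arctan2(*(F-T)[1::-1])), 'before rel',np.array([.6486,-.3164,.0161])-[.48,-.3037,.0082])
rel=Rt.T@(F-T)
# stand refine: camera top circle black pixels in both views
t0=dict(np.load('top0.npz'));s0=dict(np.load('scene0.npz'))
print('mark tri/ray on plane: ',)
C=np.array([.592,.2905]); 
for ph in(82,83,84):
    w=np.r_[C+.1*np.array([np.cos(np.radians(ph)),np.sin(np.radians(ph))]),.16]
    p=np.linalg.inv(s0['T'])@np.r_[w,1]; f=240/np.tan(np.radians(s0['vfov']/2)); print(ph,s0['cx']-f*p[0]/p[2],s0['cy']+f*p[1]/p[2])
def proj(c,w):
    p=np.linalg.inv(c['T'])@np.r_[w,1]; f=240/np.tan(np.radians(c['vfov']/2)); return c['cx']-f*p[0]/p[2],c['cy']+f*p[1]/p[2]
print('camtop proj',proj(t0,[*C,.332]),proj(s0,[*C,.332]),'lens',proj(s0,[*C,.27]),'base c',proj(t0,[*C,.01]),proj(s0,[*C,.01]))
E
```

```text
face [ 0.649  -0.3162  0.1884] 0.001318626033167999
rel [ 0.1689 -0.0124  0.0095] len 0.16934356032865425 yaw -4.212396539189036 before rel [ 0.1686 -0.0127  0.0079]
mark tri/ray on plane: 
82 268.64996943023175 178.13616787248966
83 268.1684483869413 178.24014330449535
84 267.6903268444424 178.34747185653583
camtop proj (np.float64(195.0621688036395), np.float64(187.92180593194857)) (np.float64(279.09093983195726), np.float64(137.1321455203663)) lens (np.float64(279.93199402592853), np.float64(156.69412743198535)) base c (np.float64(220.83412378746206), np.float64(207.35668014004074)) (np.float64(283.1033918406465), np.float64(230.4573012330965))
```

```bash
cat >> plan.py <<'E'
C=np.array([.592,.2905]); ph=np.radians(83); S=np.r_[C,.09]
n=np.r_[np.sin(np.radians(27.5))*np.array([np.cos(ph),np.sin(ph)]),np.cos(np.radians(27.5))]
h=np.array([np.sin(ph),-np.cos(ph),0])
Rt0=R.from_matrix(np.c_[[-.9964,.0853,0],[.0853,.9964,0],[0,0,-1.]])
yaw=np.radians(-7+4.6)
Rgoal=R.from_rotvec(h*np.radians(-27.5))*R.from_rotvec([0,0,yaw])*Rt0
rel=Rt0.inv().apply([.1688,-.0127,.0088])   # face centre in tool frame
Tgoal=S-Rgoal.apply(rel)
def togo():
    q=monitor.read_state(); Rc=R.from_quat(q['eef_rot'])
    print('shift units',(Tgoal-q['ee_pos'])/.025,'turn units',np.degrees((Rgoal*Rc.inv()).as_rotvec())/5,'face',q['ee_pos']+Rc.apply(rel),'q',q['joint_positions'])
E
python3 -c "
from plan import *
print(Tgoal,Rgoal.as_matrix(),n); togo()"
```

```text
[0.4234 0.3063 0.0826] [[-0.992   0.1132 -0.0563]
 [ 0.1264  0.8798 -0.4583]
 [-0.0024 -0.4617 -0.887 ]] [0.0563 0.4583 0.887 ]
shift units [-2.2405 24.3845 -3.788 ] turn units [-5.4807  0.5436 -0.4671] face [ 0.6482 -0.316   0.1859] q [-0.2446  0.3103  0.8801  1.7157 -0.2518  1.2358  2.1814]
```

```bash
python3 -m crank '{"steps": [[[-0.23,0.5,0],[0,0,0]],[[-0.23,1,0],[0,0,0]],[[-0.23,1,0],[0,0,0]],[[-0.23,1,0],[0,0,0]],[[-0.23,1,0],[0,0,0]],[[-0.23,1,0],[0,0,0]],[[-0.23,1,0],[0,0,0]],[[-0.23,1,0],[0,0,0]],[[-0.23,1,0],[0,0,0]],[[-0.23,1,0],[0,0,0]]]}'
python3 -m crank '{"steps": [[[-0.23,1,0],[-0.5,0.05,-0.05]],[[-0.23,1,0],[-0.5,0.05,-0.05]],[[-0.14,1,0],[-0.5,0.05,-0.05]],[[-0.14,1,0],[-0.5,0.05,-0.05]],[[-0.14,1,0],[-0.5,0.05,-0.05]],[[-0.14,1,0],[-0.5,0.05,-0.05]],[[-0.14,0.5,0],[-0.5,0.05,-0.05]],[[0,0.5,0],[-0.5,0.05,-0.05]],[[0,0,0],[-0.5,0.05,-0.05]],[[0,0,0],[-0.5,0.05,-0.05]]]}'
python3 -c "
from plan import *
togo()"
```

```text
time: 6.88
ee_pos: [0.4212, -0.065, 0.1772]
eef_rot: [0.043, 0.999, -0.0, -0.001]
ft_force: [-0.2, 0.8, -0.0]
width: 0.0133
grip_force: 45.0
time: 7.72
ee_pos: [0.3928, 0.1093, 0.1771]
eef_rot: [0.062, 0.974, -0.219, -0.013]
ft_force: [-0.3, -0.0, -0.7]
width: 0.0135
grip_force: 45.0
shift units [ 1.2239  7.88   -3.7803] turn units [-0.4317  0.0521  0.009 ] face [0.5614 0.0931 0.1847] q [-0.9148  0.0834  0.2729  1.9351  0.2944  1.4466  0.7191]
```

```bash
python3 -m crank '{"steps": [[[-0.1,0.9,-0.4],[-0.14,0,0]],[[-0.1,0.9,-0.4],[-0.14,0,0]],[[-0.1,0.9,-0.4],[-0.14,0,0]],[[-0.1,0.9,-0.4],[0,0,0]],[[-0.1,0.9,-0.4],[0,0,0]],[[-0.1,0.9,-0.4],[0,0,0]],[[-0.1,0.9,-0.4],[0,0,0]],[[0,0.9,-0.4],[0,0,0]],[[0,0.6,-0.2],[0,0,0]],[[0,0,0],[0,0,0]]]}'
python3 -c "
from plan import *
togo()"
```

```text
time: 8.55
ee_pos: [0.3741, 0.306, 0.0904]
eef_rot: [0.061, 0.97, -0.236, -0.012]
ft_force: [-0.4, -0.4, -0.0]
width: 0.0136
grip_force: 45.0
shift units [ 1.9714  0.0135 -0.3133] turn units [-0.032   0.0373 -0.0174] face [0.5427 0.2904 0.0983] q [-1.0717  0.4459  0.1573  1.6942  0.1727  1.423   0.4672]
```

```bash
python3 -m crank '{"steps": [[[0.5,0,-0.1],[0,0,0]],[[0.5,0,-0.1],[0,0,0]],[[0.5,0,-0.1],[0,0,0]],[[0.3,0,0],[0,0,0]],[[0.17,0,0],[0,0,0]],[[0,0,0],[0,0,0]],[[0,0,0],[0,0,0]],[[0,0,0],[0,0,0]]]}'
python3 - <<'E'
from plan import *
togo()
a=[]
for n in('top','scene'):
    c=cams.camera(n); np.savez(f'{n}3.npz',**c)
    u,v=(170,140) if n=='top' else (235,120)
    a.append(cv2.resize(c['pixels'][v:v+150,u:u+100],None,fx=4,fy=4,interpolation=cv2.INTER_CUBIC))
cv2.imwrite('pics/f.png',np.hstack(a))
E
```

```text
time: 9.22
ee_pos: [0.4248, 0.304, 0.0857]
eef_rot: [0.063, 0.97, -0.235, -0.011]
ft_force: [-1.0, 0.2, -0.8]
width: 0.0138
grip_force: 45.0
shift units [-0.0546  0.0922 -0.1233] turn units [-0.0542  0.0692  0.0212] face [0.5933 0.2878 0.094 ] q [-1.0182  0.5135  0.1814  1.6078  0.1802  1.4236  0.5359]
```

View pics/f.png

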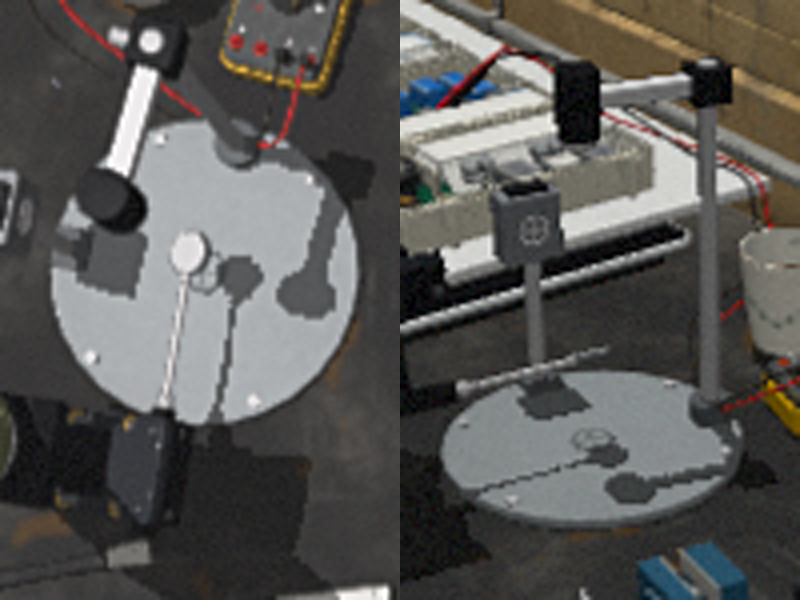

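The top crop shows the disc at (190,252), full-frame (217.1,202.6), just beside the cross. The scene crop shows it edge-on near (590,354), clear of stand and workpiece. Now I'll let it settle and compare with predictions.

```bash
python3 -m crank '{"steps": [[[0,0,0],[0,0,0]],[[0,0,0],[0,0,0]],[[0,0,0],[0,0,0]],[[0,0,0],[0,0,0]],[[0,0,0],[0,0,0]],[[0,0,0],[0,0,0]]]}'
python3 - <<'E'
from plan import *
togo()
def proj(c,w):
    p=np.linalg.inv(c['T'])@np.r_[w,1]; f=240/np.tan(np.radians(c['vfov']/2)); return c['cx']-f*p[0]/p[2],c['cy']+f*p[1]/p[2]
t=dict(np.load('top3.npz'));s=dict(np.load('scene3.npz'))
for w in ([.5933,.2878,.094],S,S+[.005,0,0],S+[0,0,.005]): print(proj(t,w),proj(s,w))
# centroid of the white disc in top, width-thresholded
g=cv2.cvtColor(t['pixels'],cv2.COLOR_BGR2GRAY)[190:216,207:229]; m=(g>205).astype('u1')
m=cv2.morphologyEx(m,cv2.MORPH_OPEN,np.ones((4,4),'u1')); k=cv2.moments(m,True); print('disc top',k['m10']/k['m00']+207,k['m01']/k['m00']+190,k['m00'])
print(cv2.boundingRect(m)); print('depth pt',pt(t,217.1,202.6))
E
```

```text
time: 9.82
ee_pos: [0.4251, 0.3039, 0.0856]
eef_rot: [0.064, 0.97, -0.235, -0.011]
ft_force: [-0.2, 0.6, -0.5]
width: 0.0138
grip_force: 45.0
shift units [-0.0694  0.0987 -0.1187] turn units [-0.0513  0.0726  0.0238] face [0.5937 0.2876 0.094 ] q [-1.018   0.514   0.1819  1.6075  0.1803  1.4234  0.536 ]
(np.float64(216.11965398266852), np.float64(202.72288735935751)) (np.float64(282.928974385878), np.float64(208.17280802247743))
(np.float64(215.50377898016237), np.float64(203.3370168711636)) (np.float64(282.1839878791384), np.float64(209.07299116911764))
(np.float64(215.5659284976217), np.float64(201.7275067588758)) (np.float64(283.47774470229416), np.float64(208.6503807223056))
(np.float64(215.15096211825468), np.float64(203.07095434955926)) (np.float64(282.1249539539475), np.float64(207.69992795270005))
disc top 217.22 203.58 50.0
(7, 10, 7, 8)
depth pt [0.5936 0.2846 0.0949]
```

```bash
python3 -m crank '{"steps": [[[-0.07,0.13,-0.12],[-0.05,0.07,0.02]],[[0,0,0],[0,0,0]],[[0,0,0],[0,0,0]],[[0,0,0],[0,0,0]],[[0,0,0],[0,0,0]],[[0,0,0],[0,0,0]]]}'
python3 - <<'E'
from plan import *
togo()
im=0;Z=[]
for i in range(8):
    c=cams.camera('top'); im=im+c['pixels'].astype(float)/8; Z.append(c['z_map'].copy())
s=cams.camera('scene')
z=np.median(Z,0); print('depth sd',np.std(Z,0)[198:208,213:222].mean())
P=[]
for v in range(196,210):
    for u in range(210,225):
        o,d=ray(c,u,v); p=o+d*z[v,u]
        if np.linalg.norm(p[:2]-S[:2])<.015 and abs(p[2]-.09)<.03: P.append(p)
P=np.array(P);m=P.mean(0); nn=np.linalg.svd(P-m)[2][2]; nn*=np.sign(nn[2]); print(len(P),m,nn,'ang',np.degrees(np.arccos(nn@n)))
a=[cv2.resize(im[180:230,190:240].astype('u1'),None,fx=8,fy=8,interpolation=cv2.INTER_CUBIC),cv2.resize(s['pixels'][180:230,255:305],None,fx=8,fy=8,interpolation=cv2.INTER_CUBIC)]
cv2.imwrite('pics/k.png',np.hstack(a))
def proj(c,w):
    p=np.linalg.inv(c['T'])@np.r_[w,1]; f=240/np.tan(np.radians(c['vfov']/2)); return np.array([c['cx']-f*p[0]/p[2],c['cy']+f*p[1]/p[2]])
print('expected in crop', (proj(c,S)-[190,180])*8+3.5,(proj(s,S)-[255,180])*8+[403.5,3.5])
b=np.cross(n,h); ring=np.array([proj(c,S+.018*(h*np.cos(k)+b*np.sin(k))) for k in np.linspace(0,6.28,60)]); rr=(ring-[190,180])*8+3.5
print('face ring bbox',rr.min(0),rr.max(0)); ring2=np.array([proj(c,S-.006*n+.018*(h*np.cos(k)+b*np.sin(k))) for k in np.linspace(0,6.28,60)]); rr=(ring2-[190,180])*8+3.5; print('under bbox',rr.min(0),rr.max(0))
E
```

```text
time: 10.32
ee_pos: [0.4235, 0.307, 0.0826]
eef_rot: [0.062, 0.969, -0.237, -0.014]
ft_force: [0.1, -0.3, -0.0]
width: 0.0137
grip_force: 45.0
shift units [-0.0035 -0.0282 -0.0012] turn units [-0.0015  0.0038  0.006 ] face [0.5921 0.2911 0.0901] q [-1.02    0.5247  0.1794  1.6001  0.1771  1.4277  0.5355]
depth sd 0.02899907
63 [0.5918 0.2905 0.09  ] [0.065  0.4959 0.866 ] ang 2.517567995491079
expected in crop [207.5302 190.1961] [620.9719 236.0839]
face ring bbox [170.571  144.3403] [244.9121 236.2201]
under bbox [180.7396 147.7687] [254.918  239.3196]
```

View pics/k.png

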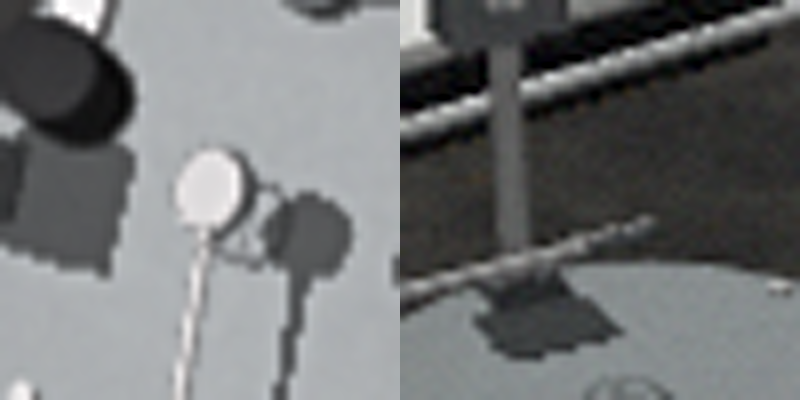

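In the left crop the face is at (210,190), against an expected (207.5,190.2), so about 1 mm off. In the right crop the disc is edge-on as predicted, and it is free of the stand and workpiece. The depth fit puts the normal within about 2.5°. Handing in.

```bash
python3 -m crank '{"steps": [[[0,0,0],[0,0,0]],[[0,0,0],[0,0,0]],[[0,0,0],[0,0,0]],[[0,0,0],[0,0,0]]]}' && python3 -c "
from bench import ticket
print(ticket.close_job())"
```

```text
time: 11.1
ee_pos: [0.4234, 0.3071, 0.0826]
eef_rot: [0.062, 0.969, -0.237, -0.014]
ft_force: [1.7, -0.1, -0.1]
width: 0.0134
grip_force: 45.0
the job is handed in; nothing more can be done
None
```

I handed the job in at 11.1 s with the 36 mm mirror held still and gripped at the sight point; from the images its face is about 1 mm off centre and within about 2.5° of the required angle, and the hand-in returned no verdict.

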